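# Set the blue sample carriage at its marker

### The arm

A 7-joint arm with a two-finger parallel gripper is mounted at the origin on the work surface. World frame = base frame: x ahead of the robot, y to its left, z up, the work surface at z = 0. Lengths are in m, angles in rad, forces in N, time in s.
With the tool pointing down it reaches from about 0.4 to 0.9 m from the base axis. Payload 5.6 kg.
Tool frame: the origin (TCP) lies at the very end of the fingers, on their centre line; the grasp point (between the pads) lies 19 mm behind it; z points along the fingers, y is the line along which they close (so a half turn about z gives the same grasp; the last joint's range is limited). The gripper opens to 92 mm and grips with 3 to 60 N. Pads are 20 mm wide; open, the fingers measure 128 mm over their backs; the gripper's body (75 mm by 189 mm) begins 69 mm behind the grasp point.
Start: joints at [-1.213, 0.468, -0.012, 1.603, 0.006, 1.071, -0.056], TCP at [0.254, 0.598, 0.215] pointing down, gripper open.
Joint ranges: [-2.53, 2.53], [-0.31, 2.02], [-1.57, 1.55], [0.28, 2.44], [-1.29, 4.43], [0.15, 1.84], [-2.92, 2.92]. Speed limits (rad/s): [2.57, 2.57, 3.14, 3.14, 3.14, 3.14, 3.14].

### API

Orientations are given as a unit quaternion [x, y, z, w].
In Python, from station import readout, optics, job gives the robot as it stands. The module is installed in compiled form; this text tells all that it offers.
- The arm moves only by the tool drive_tool, never from a script. Its argument "commands" is a list of rows, each a list of 7 numbers: the opening, from -1 (shut) to 1 (fully open), so that 0 is half open, then the shift along the tool's x, y, z in m, then the turn, a rotation vector about the tool's x, y, z in rad. In form: [[jaw, x, y, z, ax, ay, az], ...]. A call has 1 to 12 rows; each row is the pose to reach, as a shift and turn from the pose commanded when the call began, along the tool's axes at that moment; what a row does not reach only later rows make up. A row lasts 1/10 s, in which the tool goes at most 50 mm and 8.59 degrees, less where a joint would pass 70% of its speed; a pose out of reach is approached as far as the arm can. A call with a gripper value outside its range is refused whole. The fingers move at their own pace and stop on an object; "force" is the grip in N (left out, the last holds). Time passes only in rows, so rows that repeat a pose let the fingers close. It gives the time, the measured TCP pose, the force, the opening and the grip force at its end, in the units of the state.
- readout.sense(): the state, without advancing time (a new reading comes with each control period).
- optics.capture(name): name is "scene" or "top" or "wrist"; returns a dict with "img" (400x640x3 uint8, red, green, blue), "depth" (400x640 float32, m along the optical axis (not along the pixel's ray), 0 where there is no reading), "fovy" (degrees; the focal length in pixels is half the picture's height over the tangent of half this angle, whatever the lens; pixels are square), "cx", "cy" (the principal point, pixels), "k1" (the pictures are not rectified: a ray, as slopes to the right and down, at radius r is drawn at 1 + k1 r^2 times it, then the intrinsics apply), "R" (3x3) and "t" (3): a world point X has camera coordinates R X + t. Camera axes: x right, y down, z forward; pixel columns grow to the right and rows downward; lengths in m; the calibration is good to about 2 mm. A picture is of the moment at which its call begins.
- job.sign_off(): hands the job in; it is judged then, once.
The state is a dict: "time_s": time; "joint_pos": joint angles; "qd": joint speeds; "joint_torque": joint torques, N m; "eef_pos": TCP position; "ee_rot": TCP orientation; "wrist_force": force on the tool from outside, world axes, zero at the start; "wrist_torque": the same for the moment, N m; "grip_width": finger opening in m; "grasp_force": force on a finger pad.
Only numpy, scipy, OpenCV 4.12 (cv2) and the standard library are available. Lean on these libraries where they do the work, as an engineer would, in place of code of your own. Each camera call takes 0.05 s, during which the arm holds its last target. There are 200 camera calls.

### The job

Two small light benches stand on the lab bench. On the one whose carriage carries the blue vial, squeeze the carriage's red lock tab towards its white post and, keeping it squeezed all the way, slide the carriage along its rail towards the lamp head until it stands level with the yellow marker clip of that bench. Then let go so that the tab springs back and locks the carriage there; do not move the carriage with the amber vial.

Things in the scene. Friction and masses are not known exactly. Their poses are not given: they have to be found in the camera images.
- blue_grip (a point): Carriage with the blue vial: grey plate 94 x 80, top 49 mm up. On it a fixed white post and a red lock tab face each other along the rail, each 26 wide, 10 thick, tops at 105 mm. Point: midway between them, 82 mm up; y: along the rail to the lamp head; z up. Post's outer face at y=-20, tab's at +20. Vial (cap 25 wide, top at 113) 44 mm to +x. Slides with 1.5 N; locked it resists about 15 N.
- blue_tab (a joint): Travel in m of the red tab on that carriage: 0 or 1 mm below = out, locked; 0.008 = fully pressed to the post (towards -y; pair then 32 mm across instead of 40). Sprung: 4 N at first, 7 N at the end; free to slide from about 0.002, keep above 0.003. Pinch both from above, fingers closing along the rail, centred on the grip point or up to 6 mm towards the post, so that the tab is met first.
- blue_marker (a point): Yellow T-shaped clip fixed at the far (+x) edge of the blue vial's bench, 58 mm tall, flag 24 mm wide along the rail; the point is its top middle; axes parallel to blue_grip's. The carriage (white index line on its +x edge, at blue_grip's y) is level when both points have the same y along the rail; it starts 70 to 190 mm short (to -y). Lamp head: white, blue top, 103 mm tall.
- amber_grip (a point): The same point on the carriage of the other, like bench, which carries an amber vial with an orange cap and has the same red tab, post, lamp head and yellow clip. Must stay where it is. The benches are about 90 mm wide and 430 long, side by side, rails roughly along world y; either may be the nearer.
Things that resemble listed ones, but are neither listed nor needed, are in the scene too. Leave any green or purple look-alike of the part that bears blue_marker alone.

How it is judged:
On the way, in this order (a step that is already met when the one before it is completed fails the run):
1. the blue carriage's tab is squeezed while the carriage is still near its start (value of joint blue_tab above 0.003 m and distance of blue_grip from where it was at the start of the episode below 0.03 m), for 0.1 s.
2. the carriage stands level with its marker, within 12 mm, with the tab still squeezed (value of joint blue_tab above 0.0025 m and y of blue_grip in the frame of blue_marker between -0.012 and 0.012 m), for 0.2 s.
At the end, for the whole second after the job is handed in: The carriage with the blue vial stands within 12 mm, along its rail, of level with its yellow marker; its tab has sprung back (less than 1 mm pressed) so it is locked; the amber carriage is within 8 mm of where it was (y of blue_grip in the frame of blue_marker between -0.012 and 0.012 m and value of joint blue_tab below 0.001 m and velocity of joint blue_tab below 0.01 m/s and distance of amber_grip from where it was at the start of the episode below 0.008 m); the robot touches nothing.
It fails at once if the tab is let go between the start and the marker (more than 35 mm from the start and more than 25 mm short of the marker), or the carriage is forced along locked (distance of blue_grip from where it was at the start of the episode above 0.035 m and y of blue_grip in the frame of blue_marker below -0.025 m and value of joint blue_tab below 0.001 m).
It fails at once if the amber carriage is moved by more than 8 mm (distance of amber_grip from where it was at the start of the episode above 0.008 m).
It also fails if it takes over 38 s, if anything falls off the work surface, if the arm or the gripper's body presses on something with over 40 N, if the wrist force passes 120 N, or if a joint passes its speed limit or range.

## Working session

There is one attempt and no reset: what is moved stays moved. The work goes in short steps, Python scripts to look and compute and a tool call to move; the robot and the scene stay as the last step left them, time stands still between calls to the robot, and variables do not carry over. Pictures are saved under pics/ and viewed, at most 10 in all, crops included, and the job is handed in when it is done.

Besides the shell and the picture viewer there is one more tool, called as name(argument=value, ...) on one line, values as JSON. drive_tool: Moves the arm, as the interface text tells. Its arguments: {"type":"object","properties":{"commands":{"type":"array","items":{"type":"array","items":{"type":"number"}}},"force":{"type":"number"}},"required":["commands"]}

```bash
mkdir -p pics
cat > h.py <<'E'
import numpy as np, cv2
from station import readout, optics, job
def cap(n):
    c=optics.capture(n); np.savez(f'{n}.npz',**c); return c
def world(c):
    f=200/np.tan(np.radians(c['fovy'])/2); K=np.array([[f,0,c['cx']],[0,f,c['cy']],[0,0,1.]])
    v,u=np.mgrid[0:400,0:640]
    p=cv2.undistortPoints(np.stack([u,v],-1).reshape(-1,1,2).astype(float),K,np.array([float(c['k1']),0,0,0,0])).reshape(400,640,2)
    d=c['depth'][...,None]
    X=np.concatenate([p*d,d],-1)
    return (X-c['t'])@c['R']
E
python3 - <<'E'
from h import *
s=readout.sense(); print(s['time_s'],s['eef_pos'],s['ee_rot'],s['grip_width'])
for n in('scene','top'):
    c=cap(n); cv2.imwrite(f'pics/{n}0.png',c['img'][...,::-1])
E
```

```text
0.0 [0.25345766 0.59789944 0.21365255] [ 1.99105999e-01  9.79977557e-01 -8.82820452e-04 -9.70568133e-05] 0.09203519851528946
```

View pics/top0.png

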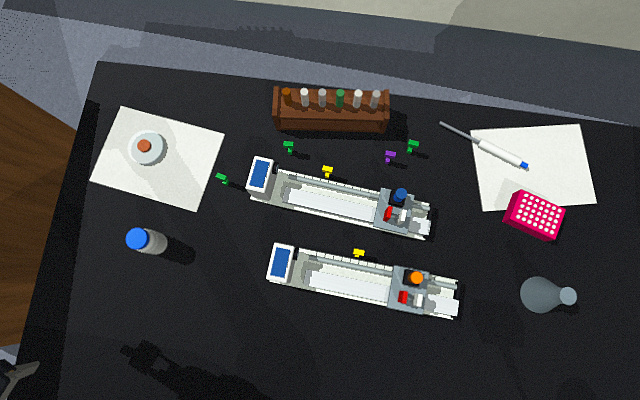

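View pics/scene0.png

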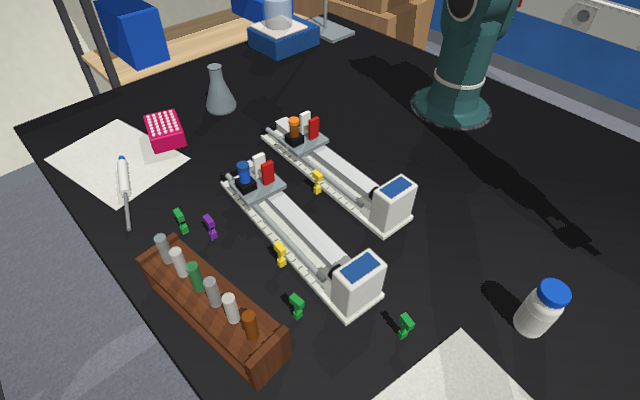

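Top view: the blue-vial carriage is on the far bench, with the vial at (400,195), tab at (388,213), post at about (405,215), yellow clip at (327,170) and lamp at (260,175). The amber bench is nearer the robot. The scene view agrees. Next I measure these by colour in both cameras.

Run:
```python
from h import *
B={'top':{'red':(375,200,398,226),'yel':(318,160,338,180),'vial':(390,183,410,205),'post':(397,203,415,230),'ared':(394,286,412,308),'lamp':(245,155,275,195),'ayel':(350,245,368,262),'alamp':(268,245,295,280)},
 'scene':{'red':(258,158,276,188),'yel':(270,238,292,270),'vial':(233,155,255,190),'post':(248,150,266,180),'lamp':(335,245,385,285)}}
for n in B:
    c=dict(np.load(n+'.npz')); W=world(c); h=cv2.cvtColor(c['img'],cv2.COLOR_RGB2HSV).astype(int); H,S,V=h[...,0],h[...,1],h[...,2]
    for k,(a,b,e,f) in B[n].items():
        m=np.zeros(H.shape,bool); m[b:f,a:e]=1
        m&=c['depth']>0
        if 'red' in k: m&=((H<7)|(H>172))&(S>140)
        elif 'yel' in k: m&=(abs(H-28)<7)&(S>140)
        elif k=='post': m&=(S<50)&(V>110)
        else: m&=(abs(H-110)<15)&(S>120)
        P=W[m]; 
        if k=='post': P=P[(P[:,2]>.06)]
        zt=np.percentile(P[:,2],97); T=P[P[:,2]>zt-(.006 if 'amp' not in k else .02)]
        print(n,k,len(P),len(T),'top z',zt.round(4),'mean',T.mean(0).round(4),'min',T.min(0).round(4),'max',T.max(0).round(4))
        if 'lamp' in k or 'red' in k:
            r=cv2.minAreaRect((T[:,:2]*1000).astype(np.float32)); print('   rect',np.round(r[0],1),np.round(r[1],1),round(r[2],1))
c=dict(np.load('top.npz'));W=world(c)
for (a,b,e,f) in [(240,150,440,245)]:
    P=W[b:f,a:e].reshape(-1,3); D=P[(P[:,2]>.01)&(P[:,2]<.045)]
    r=cv2.minAreaRect((D[:,:2]*1000).astype(np.float32)); print('bench',r)
    # rail direction: PCA
    q=D[:,:2]-D[:,:2].mean(0); u=np.linalg.svd(q,full_matrices=0)[2][0]; print(u,np.degrees(np.arctan2(-u[0]/u[1],1)))
cv2.imwrite('pics/crop.png',cv2.resize(np.ascontiguousarray(c['img'][150:245,240:440,::-1]),None,fx=4,fy=4,interpolation=cv2.INTER_CUBIC))
```

```text
top red 96 53 top z 0.1077 mean [ 0.614  -0.0581  0.105 ] min [ 0.6018 -0.0637  0.1024] max [ 0.6264 -0.0528  0.1087]
   rect [614.2 -58.2] [ 9.1 24.9] 84.8
top yel 100 57 top z 0.0598 mean [0.7058 0.088  0.0578] min [0.699  0.0761 0.054 ] max [0.7131 0.0997 0.0612]
top vial 157 101 top z 0.1155 mean [ 0.656  -0.0789  0.113 ] min [ 0.6441 -0.0898  0.1096] max [ 0.6681 -0.0677  0.1168]
top post 92 55 top z 0.1073 mean [ 0.6111 -0.0897  0.1045] min [ 0.598  -0.0948  0.1015] max [ 0.6242 -0.0848  0.1077]
top ared 106 54 top z 0.1067 mean [ 0.4406 -0.108   0.1046] min [ 0.4295 -0.1127  0.1022] max [ 0.4524 -0.1032  0.1084]
   rect [ 440.9 -108. ] [ 9.3 23. ] 88.2
top lamp 358 349 top z 0.1045 mean [0.6617 0.2337 0.102 ] min [0.6317 0.2171 0.0975] max [0.6925 0.2498 0.1063]
   rect [662.1 234. ] [30.2 59.8] 84.0
top ayel 87 60 top z 0.0602 mean [ 0.5242 -0.0069  0.0579] min [ 0.518  -0.0188  0.0544] max [0.5304 0.0052 0.0617]
top alamp 396 394 top z 0.1042 mean [0.4774 0.1579 0.1019] min [0.4471 0.1418 0.0984] max [0.5071 0.1746 0.1058]
   rect [477.5 158.2] [30.  58.6] 85.4
scene red 273 57 top z 0.1038 mean [ 0.6178 -0.0564  0.1022] min [ 0.6061 -0.0629  0.0983] max [ 0.6306 -0.0511  0.1049]
   rect [618.4 -57. ] [11.3 24.5] 87.1
scene yel 223 89 top z 0.0574 mean [0.7112 0.0896 0.0557] min [0.7039 0.0769 0.0517] max [0.7173 0.1015 0.0594]
scene vial 262 98 top z 0.1126 mean [ 0.6605 -0.0759  0.1109] min [ 0.6483 -0.0892  0.1067] max [ 0.6713 -0.0647  0.1133]
scene post 197 64 top z 0.1049 mean [ 0.6191 -0.0839  0.1029] min [ 0.6019 -0.0923  0.099 ] max [ 0.6524 -0.061   0.1123]
scene lamp 570 570 top z 0.1019 mean [0.6657 0.2344 0.1003] min [0.6356 0.2172 0.0977] max [0.6955 0.2515 0.1024]
   rect [665.1 234.1] [29.6 59.1] 83.8
bench ((701.6585083007812, 38.707916259765625), (428.03033447265625, 211.60894775390625), 83.9195327758789)
[-0.09006361 -0.99593601] -5.16726662217513
```

View pics/crop.png

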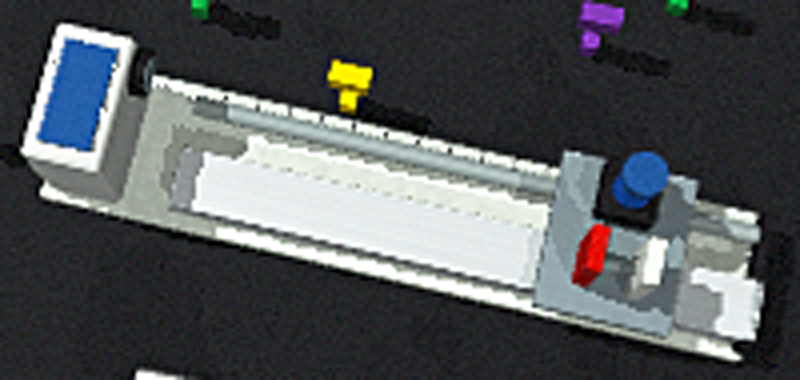

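```bash
cat >> h.py <<'E'
from scipy.spatial.transform import Rotation as Rn
a=np.radians(84.1); u=np.array([np.cos(a),np.sin(a),0]); v=np.array([u[1],-u[0],0])
def plan(target,z):
    s=readout.sense(); R=Rn.from_quat(s['ee_rot']); M=R.as_matrix()
    Y=u if M[:,1]@u>0 else -u
    G=Rn.from_matrix(np.stack([np.cross(Y,[0,0,-1]),Y,[0,0,-1]],1))
    p=np.array([target[0],target[1],z])
    print('t',s['time_s'],'pos',np.round(s['eef_pos'],4),'shift',(M.T@(p-s['eef_pos'])).round(4),'turn',(R.inv()*G).as_rotvec().round(4),'w',s['grip_width'],'g',s['grasp_force'],'F',np.round(s['wrist_force'],1))
E
python3 - <<'E'
from h import *
g=np.array([.6145,-.073,0]);plan(g-.003*u,.213)
E
```

```text
t 0.1 pos [0.2535 0.598  0.2138] shift [-0.5951 -0.4798  0.0016] turn [-1.600e-03 -1.000e-04 -2.979e-01] w 0.09219900247846657 g 0.0 F [ 0.1 -0.1 -0.5]
```

drive_tool(commands=[[1,-0.595,-0.48,0,0,0,-0.298],[1,-0.595,-0.48,0,0,0,-0.298],[1,-0.595,-0.48,0,0,0,-0.298],[1,-0.595,-0.48,0,0,0,-0.298],[1,-0.595,-0.48,0,0,0,-0.298],[1,-0.595,-0.48,0,0,0,-0.298],[1,-0.595,-0.48,0,0,0,-0.298],[1,-0.595,-0.48,0,0,0,-0.298],[1,-0.595,-0.48,0,0,0,-0.298],[1,-0.595,-0.48,0,0,0,-0.298],[1,-0.595,-0.48,0,0,0,-0.298],[1,-0.595,-0.48,0,0,0,-0.298]], force=20)

```text
time_s: 1.3
eef_pos: [0.537, 0.0675, 0.2146]
ee_rot: [0.051, 0.999, 0.0, -0.0]
wrist_force: [1.0, -0.2, -0.3]
grip_width: 0.0918
grasp_force: 0.0
```

Run:
```python
from h import *
g=np.array([.6145,-.073,0]);plan(g-.003*u,.213)
```

```text
t 1.3 pos [0.537  0.0675 0.2146] shift [-0.0915 -0.1348  0.0015] turn [ 0.0001 -0.0001  0.0003] w 0.09182698833710434 g 0.0 F [ 1.  -0.2 -0.3]
```

drive_tool(commands=[[1,-0.09,-0.13,0,0,0,0],[1,-0.09,-0.13,0,0,0,0],[1,-0.09,-0.13,0,0,0,0],[1,-0.09,-0.13,0,0,0,0],[1,-0.09,-0.13,0,0,0,0],[1,-0.09,-0.13,0,0,0,0],[1,-0.09,-0.13,0,0,0,0]])

```text
time_s: 2.0
eef_pos: [0.6122, -0.0668, 0.2144]
ee_rot: [0.05, 0.999, 0.001, -0.0]
wrist_force: [0.8, -0.3, 0.4]
grip_width: 0.092
grasp_force: 0.0
```

Run:
```python
from h import *
g=np.array([.6145,-.073,0]);plan(g-.003*u,.213)
c=cap('wrist');cv2.imwrite('pics/wrist0.png',c['img'][...,::-1])
W=world(c);h=cv2.cvtColor(c['img'],cv2.COLOR_RGB2HSV).astype(int);H,S=h[...,0],h[...,1]
for n,m in(('red',((H<7)|(H>172))&(S>140)),('vial',(abs(H-110)<15)&(S>120)),('yel',(abs(H-28)<7)&(S>140))):
    m=m&(c['depth']>0); P=W[m]; P=P[(P[:,2]>.03)&(P[:,2]<.13)]
    if len(P)<20: print(n,len(P));continue
    zt=np.percentile(P[:,2],97);T=P[P[:,2]>zt-.006];print(n,len(T),zt,T.mean(0).round(4),T.min(0).round(4),T.max(0).round(4))
```

```text
t 2.0 pos [ 0.6122 -0.0668  0.2144] shift [-0.0029 -0.009   0.0014] turn [ 0.0011 -0.0008  0.0031] w 0.09195506711863739 g 0.0 F [ 0.8 -0.3  0.4]
red 558 0.10576548715155817 [ 0.5171 -0.0864  0.1042] [ 0.4352 -0.1122  0.0998] [ 0.6281 -0.0529  0.1067]
vial 477 0.11308175622789084 [ 0.6571 -0.0785  0.1125] [ 0.6458 -0.0907  0.1071] [ 0.6698 -0.0667  0.1146]
yel 445 0.05896875739143106 [0.5938 0.0294 0.0574] [ 0.52   -0.0187  0.053 ] [0.7152 0.1008 0.0597]
```

View pics/wrist0.png

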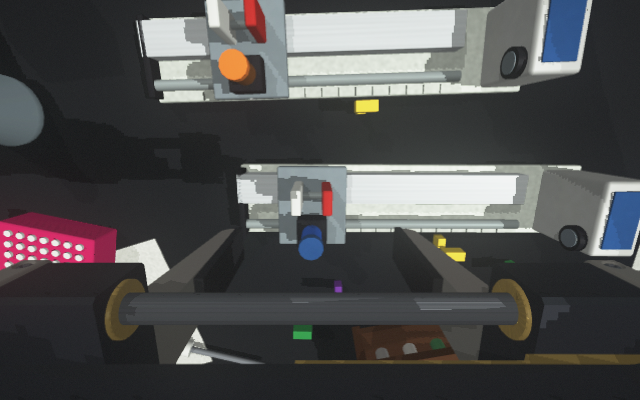

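Wrist view: blue carriage between the open fingers, with post (297,197), tab (327,199) and blue vial (311,245). The vial position agrees with the other cameras to about 1 mm. The arm was still settling, so I trim the position while coming part-way down.

drive_tool(commands=[[1,0,-0.005,0.02,0,0,0],[1,0,-0.005,0.05,0,0,0],[1,0,-0.005,0.07,0,0,0.003],[1,0,-0.005,0.07,0,0,0.003],[1,0,-0.005,0.07,0,0,0.003],[1,0,-0.005,0.07,0,0,0.003]])

```text
time_s: 2.65
eef_pos: [0.6132, -0.0737, 0.1462]
ee_rot: [0.053, 0.999, 0.0, 0.001]
wrist_force: [0.0, 0.6, 0.4]
grip_width: 0.0922
grasp_force: 0.0
```

Run:
```python
from h import *
g=np.array([.6143,-.0738,0]);plan(g-.003*u,.063)
```

```text
t 2.65 pos [ 0.6132 -0.0737  0.1462] shift [-0.0009 -0.003   0.0832] turn [ 0.0004  0.0025 -0.0021] w 0.09220381393662516 g 0.0 F [0.  0.6 0.4]
```

drive_tool(commands=[[1,-0.001,-0.003,0.025,0,0,0],[1,-0.001,-0.003,0.05,0,0,0],[1,-0.001,-0.003,0.07,0,0,-0.002],[1,-0.001,-0.003,0.083,0,0,-0.002],[1,-0.001,-0.003,0.083,0,0,-0.002],[1,-0.001,-0.003,0.083,0,0,-0.002],[1,-0.001,-0.003,0.083,0,0,-0.002],[1,-0.001,-0.003,0.083,0,0,-0.002]])

```text
time_s: 3.45
eef_pos: [0.6138, -0.0773, 0.0628]
ee_rot: [0.052, 0.999, 0.0, 0.001]
wrist_force: [-0.4, -0.4, -0.0]
grip_width: 0.0919
grasp_force: 0.0
```

Run:
```python
from h import *
g=np.array([.6143,-.0738,0]);plan(g-.003*u,.063)
c=cap('scene');cv2.imwrite('pics/s1.png',cv2.resize(np.ascontiguousarray(c['img'][90:290,180:420,::-1]),None,fx=3,fy=3))
```

```text
t 3.45 pos [ 0.6138 -0.0773  0.0628] shift [-0.0002  0.0005 -0.0002] turn [ 0.0002  0.0021 -0.0009] w 0.09188910069766783 g 0.0 F [-0.4 -0.4 -0. ]
```

View pics/s1.png

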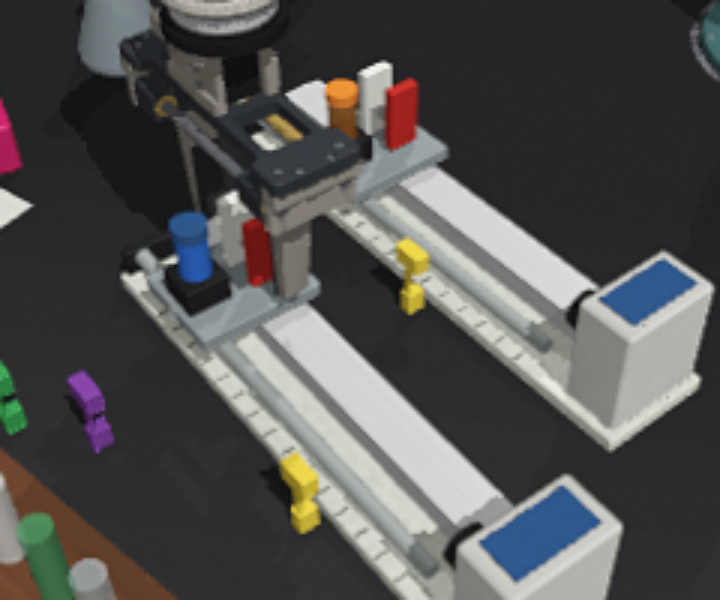

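The fingers straddle post and tab, clear of vial and plate (finger beside the tab at about (290,255) in the crop). I close now.

drive_tool(commands=[[-1,0,0,0,0,0,0],[-1,0,0,0,0,0,0],[-1,0,0,0,0,0,0],[-1,0,0,0,0,0,0],[-1,0,0,0,0,0,0],[-1,0,0,0,0,0,0],[-1,0,0,0,0,0,0],[-1,0,0,0,0,0,0],[-1,0,0,0,0,0,0],[-1,0,0,0,0,0,0]], force=20)

```text
time_s: 4.5
eef_pos: [0.6129, -0.0776, 0.0615]
ee_rot: [0.052, 0.999, -0.0, -0.0]
wrist_force: [0.2, -1.0, -2.0]
grip_width: 0.0317
grasp_force: 20.0
```

Run:
```python
from h import *
m=np.array([.7085,.0888,0]);g=np.array([.6143,-.0738,0])
p=readout.sense()['eef_pos']*[1,1,0]
d=(m-p)@u-.004; print('travel',d,'marker-grip',(m-g)@u)
plan(p+d*u,.063)
```

```text
travel 0.17136120539341151 marker-grip 0.17142173502861122
t 4.5 pos [ 0.6129 -0.0776  0.0615] shift [ 0.0002  0.1714 -0.0016] turn [-0.0003 -0.     -0.0013] w 0.03171863113932402 g 20.01104325056076 F [ 0.2 -1.  -2. ]
```

Width is 32 mm, so the tab is fully pressed. I slide it 130 mm first to verify the rail direction from the side forces.

drive_tool(commands=[[-1,0,0.01,0,0,0,0],[-1,0,0.022,0,0,0,0],[-1,0,0.034,0,0,0,0],[-1,0,0.046,0,0,0,0],[-1,0,0.058,0,0,0,0],[-1,0,0.07,0,0,0,0],[-1,0,0.082,0,0,0,0],[-1,0,0.094,0,0,0,0],[-1,0,0.106,0,0,0,0],[-1,0,0.118,0,0,0,0],[-1,0,0.13,0,0,0,0],[-1,0,0.13,0,0,0,0]])

```text
time_s: 5.7
eef_pos: [0.6266, 0.0556, 0.0615]
ee_rot: [0.05, 0.999, 0.001, 0.0]
wrist_force: [-0.7, 2.4, -5.1]
grip_width: 0.0321
grasp_force: 20.0
```

Run:
```python
from h import *
m=np.array([.7085,.0888,0])
p=readout.sense()['eef_pos']*[1,1,0]
d=(m-p)@u-.004; print('travel',d,'lateral F',readout.sense()['wrist_force']@v, 'dir',np.degrees(np.arctan2(p[1]+.0776,p[0]-.6129)))
plan(p+d*u,.063)
for n in('top','scene','wrist'):
    c=cap(n);cv2.imwrite(f'pics/{n}2.png',c['img'][...,::-1])
```

```text
travel 0.03740260720227852 lateral F -0.9124242681096131 dir 84.1203123978279
t 5.7 pos [0.6266 0.0556 0.0615] shift [-0.0001  0.0374 -0.0014] turn [0.0021 0.0001 0.0021] w 0.03206794670683592 g 19.998097121715546 F [-0.7  2.4 -5.1]
```

View pics/wrist2.png

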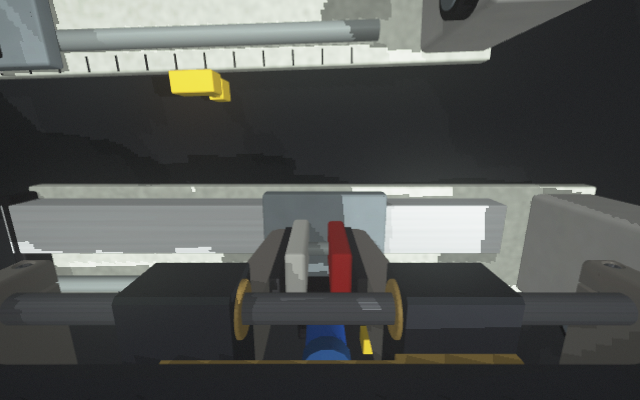

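The wrist view shows post (297,255) and tab (340,255) pinched together, with the blue bench's clip just ahead at (366,345). Travel direction is 84.1°, as measured. I finish the slide slowly.

drive_tool(commands=[[-1,0,0.008,0,0,0,0],[-1,0,0.016,0,0,0,0],[-1,0,0.024,0,0,0,0],[-1,0,0.032,0,0,0,0],[-1,0,0.038,0,0,0,0],[-1,0,0.038,0,0,0,0],[-1,0,0.038,0,0,0,0],[-1,0,0.038,0,0,0,0]])

```text
time_s: 6.65
eef_pos: [0.6303, 0.0905, 0.0615]
ee_rot: [0.052, 0.999, 0.0, -0.0]
wrist_force: [0.7, 1.2, -4.8]
grip_width: 0.0319
grasp_force: 20.0
```

Run:
```python
from h import *
m=np.array([.7085,.0888,0])
p=readout.sense()['eef_pos']*[1,1,0]
d=(m-p)@u-.004; print('travel',d)
plan(p+d*u,.063)
for n in('top','scene'):
    c=cap(n);W=world(c);h=cv2.cvtColor(c['img'],cv2.COLOR_RGB2HSV).astype(int);H,S=h[...,0],h[...,1]
    for k,q in(('vial',(abs(H-110)<15)&(S>120)),('yel',(abs(H-28)<7)&(S>140))):
        P=W[q&(c['depth']>0)]; l=P@v; mu=m@u
        P=P[(abs(P@u-mu)<.06)&(P@v>.60)&(P[:,2]>.03)&(P[:,2]<.125)]
        if len(P)<15: print(n,k,len(P));continue
        zt=np.percentile(P[:,2],97);T=P[P[:,2]>zt-.006]; t=T@u
        print(n,k,len(T),zt.round(4),'u mean',t.mean().round(4),'mid',((t.min()+t.max())/2).round(4),'w',np.ptp(t).round(3),'v',(T@v).mean().round(4))
    cv2.imwrite(f'pics/{n}3.png',cv2.resize(np.ascontiguousarray(c['img'][130:330,180:420,::-1]),None,fx=3,fy=3))
```

```text
travel 0.00235894666513496
t 6.65 pos [0.6303 0.0905 0.0615] shift [ 0.      0.0024 -0.0015] turn [ 0.0006 -0.0002 -0.0005] w 0.03191530723516276 g 20.00281512737274 F [ 0.7  1.2 -4.8]
top vial 0
top yel 1
scene vial 137 0.1124 u mean 0.1609 mid 0.1599 w 0.024 v 0.6649
scene yel 89 0.0575 u mean 0.1622 mid 0.1612 w 0.024 v 0.6979
```

View pics/scene3.png

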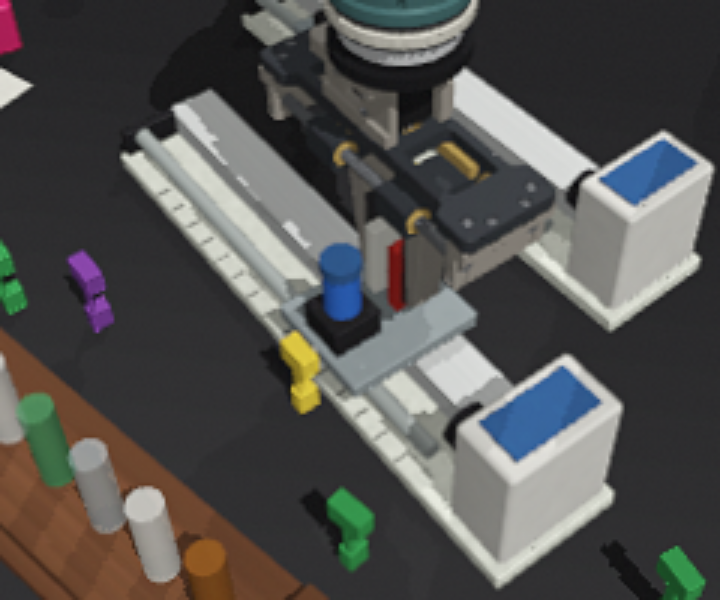

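The carriage stands 1.3–2.4 mm short of level: the vial is beside the clip, as seen at (340,270) and (300,360) in the crop. I nudge it 2 mm, hold, then release.

drive_tool(commands=[[-1,0,0.002,0,0,0,0],[-1,0,0.002,0,0,0,0],[-1,0,0.002,0,0,0,0],[-1,0,0.002,0,0,0,0],[1,0,0.002,0,0,0,0],[1,0,0.002,0,0,0,0],[1,0,0.002,0,0,0,0],[1,0,0.002,0,0,0,0],[1,0,0.002,0,0,0,0],[1,0,0.002,0,0,0,0],[1,0,0.002,0,0,0,0],[1,0,0.002,0,0,0,0]])

```text
time_s: 7.95
eef_pos: [0.6306, 0.0919, 0.0616]
ee_rot: [0.052, 0.999, -0.0, 0.0]
wrist_force: [0.3, 0.4, 0.9]
grip_width: 0.0916
grasp_force: 0.0
```

drive_tool(commands=[[1,0,0,-0.03,0,0,0],[1,0,0,-0.07,0,0,0],[1,0,0,-0.11,0,0,0],[1,0,0,-0.15,0,0,0],[1,-0.0,0,-0.15,0,0,0],[1,0.1,-0.05,-0.15,0,0,0],[1,0.1,-0.05,-0.15,0,0,0],[1,0.1,-0.05,-0.15,0,0,0],[1,0.1,-0.05,-0.15,0,0,0],[1,0.1,-0.05,-0.15,0,0,0]])

```text
time_s: 8.95
eef_pos: [0.5273, 0.0531, 0.212]
ee_rot: [0.052, 0.999, 0.0, 0.001]
wrist_force: [-0.1, -0.1, -0.9]
grip_width: 0.092
grasp_force: 0.0
```

Run:
```python
from h import *
m=np.array([.7085,.0888,0])
for n in('top','scene','wrist'):
    c=cap(n);W=world(c);h=cv2.cvtColor(c['img'],cv2.COLOR_RGB2HSV).astype(int);H,S=h[...,0],h[...,1]
    for k,q in(('vial',(abs(H-110)<15)&(S>120)),('yel',(abs(H-28)<7)&(S>140)),('red',((H<7)|(H>172))&(S>140)),('ared',((H<7)|(H>172))&(S>140))):
        P=W[q&(c['depth']>0)]; 
        P=P[(abs(P@u-m@u+.2*(k=='ared'))<.12)&((P@v>.58)^(k=='ared'))&(P@v<.72)&(P[:,2]>.04)&(P[:,2]<.125)]
        if len(P)<15: print(n,k,len(P));continue
        zt=np.percentile(P[:,2],97);T=P[P[:,2]>zt-.006]; t=T@u
        print(n,k,len(T),zt.round(4),'u mean',t.mean().round(4),'mid',((t.min()+t.max())/2).round(4),'w',np.ptp(t).round(3),'v',(T@v).mean().round(4),'max',t.max().round(4))
    cv2.imwrite(f'pics/{n}4.png',c['img'][...,::-1])
```

```text
top vial 3
top yel 0
top red 0
top ared 53 0.1067 u mean -0.0623 mid -0.0624 w 0.009 v 0.4492 max -0.058
scene vial 132 0.1127 u mean 0.1592 mid 0.1588 w 0.023 v 0.665 max 0.1703
scene yel 88 0.0576 u mean 0.1622 mid 0.1616 w 0.024 v 0.6979 max 0.1734
scene red 76 0.1042 u mean 0.1748 mid 0.1735 w 0.011 v 0.621 max 0.1791
scene ared 42 0.1039 u mean -0.0597 mid -0.0609 w 0.011 v 0.4526 max -0.0554
wrist vial 378 0.1137 u mean 0.1567 mid 0.1569 w 0.023 v 0.6617 max 0.1684
wrist yel 4 0.1058 u mean 0.1449 mid 0.1449 w 0.001 v 0.6608 max 0.1455
wrist red 117 0.1052 u mean 0.1722 mid 0.1727 w 0.01 v 0.6105 max 0.1777
wrist ared 358 0.1054 u mean -0.0597 mid -0.0604 w 0.01 v 0.4508 max -0.0551
```

View pics/scene4.png

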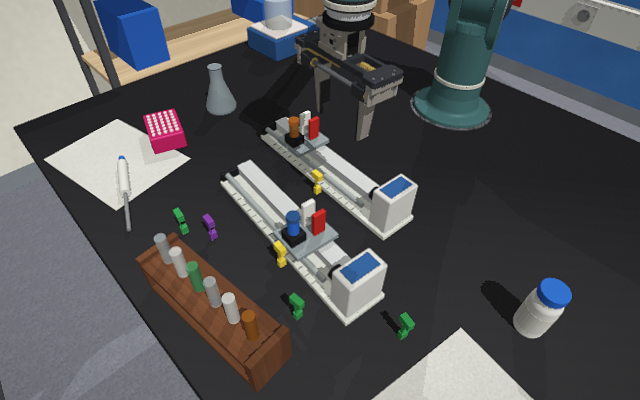

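The scene view shows the blue carriage beside its clip: vial at (293,220), clip at (279,253). It is about 3 mm short of level, the tab is back out (15 mm from the vial's line along the rail), the amber carriage has not moved, and the arm is clear.

```bash
python3 -c "
from station import job
print(job.sign_off())"
```

```text
the job is handed in; nothing more can be done
None
```

I handed the job in with the blue carriage about 3 mm short of level with its yellow marker (tolerance 12 mm), its tab sprung back out, the amber carriage unmoved and the arm clear; sign-off returned no verdict.

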